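Test push-bar return springs on the dead-weight tester and sort them

TASK

The coil springs standing on the counter are return springs from fire-exit push bars: test each in turn by standing it in the tester's cup, lowering the weighted beam gently onto it (never letting it drop) and letting go, so that the beam's full weight bears on it; a spring that holds the pointer above the reference mark is good, one that lets it sink below is weak. Swing the beam back up to its open stop, then stand each good spring fully down in a pocket of the rack, whose clamp lever has to be swung open first, and put each weak one in the grey scrap tray. Finish with the clamp lever fully shut over the rack, the tester's cup empty and the beam up at its open stop, and leave the other things on the counter where they are.

Things in the scene. Friction and masses are not known exactly. Their poses are not given: they have to be found in the camera images.
- spring_1: steel coil spring, one of up to five that look alike (absent in many starts), 40 mm outside diameter, 80 mm long free, 0.12 kg, standing upright. Origin: centre of its lower end; z along the spring, up. Grip it across its diameter, best about 50 mm above its lower end; it does not deform sideways. Only the tester tells good from weak. It may get knocked aside.
- spring_2: steel coil spring, one of up to five that look alike (absent in many starts), 40 mm outside diameter, 80 mm long free, 0.12 kg, standing upright. Origin: centre of its lower end; z along the spring, up. Grip it across its diameter, best about 50 mm above its lower end; it does not deform sideways. Only the tester tells good from weak. It may get knocked aside.
- spring_3: steel coil spring, one of up to five that look alike (absent in many starts), 40 mm outside diameter, 80 mm long free, 0.12 kg, standing upright. Origin: centre of its lower end; z along the spring, up. Grip it across its diameter, best about 50 mm above its lower end; it does not deform sideways. Only the tester tells good from weak. It may get knocked aside.
- spring_4: steel coil spring, one of up to five that look alike (absent in many starts), 40 mm outside diameter, 80 mm long free, 0.12 kg, standing upright. Origin: centre of its lower end; z along the spring, up. Grip it across its diameter, best about 50 mm above its lower end; it does not deform sideways. Only the tester tells good from weak. It may get knocked aside.
- spring_5: steel coil spring, one of up to five that look alike (absent in many starts), 40 mm outside diameter, 80 mm long free, 0.12 kg, standing upright. Origin: centre of its lower end; z along the spring, up. Grip it across its diameter, best about 50 mm above its lower end; it does not deform sideways. Only the tester tells good from weak. It may get knocked aside.
- tester: dead-weight spring tester, fixed: base 110 mm (x) by 280 mm (y, -135 to +145) by 20 mm; origin on the counter below the cup's centre. Hinge column (125 mm high) at y +115; white gauge strip at x +24, y -121, 185 mm high. The weighted beam turns about an axis parallel to x through y +115, z 105.5 mm; it lies along -y over the cup and swings up in the y-z plane.
- plate (a point): centre of the cup's floor, 30 mm above the counter, where a spring stands. The cup is 48 mm wide inside (4 mm clearance round the spring); rim 6 mm above this floor, 68 mm across outside.
- beam (a joint): beam angle, rad: 0 level, grows as the handle end goes up; 1.8 open stop, just past upright and 320 mm high, where it stays by its weight (it falls from below 1.5). Its foot, 115 mm from the hinge, meets a free spring's top at about 0.25. Let go, it loads the spring with 11 N: a good one holds it at about +0.07, a weak one at about -0.07.
- beam_grip (a point): middle of the beam handle's black grip: round bar 15 mm thick, 60 mm long, parallel to the tester's x, sticking out to -x; 190 mm from the hinge axis, 66 mm to -x of the beam's centre line. Pinch from above, fingers on its +y and -y sides; it turns in the grip. Lifting takes 7 N. Two discs 70 mm across sit on the beam 146 to 175 mm from the hinge.
- pointer (a point): tip of the pointer at the free end of the beam, 220 mm from the hinge axis, on the beam's centre line.
- mark (a point): reference mark: black bar 4 mm thick across the white gauge strip, beside the pointer's path; pointer and mark are level when the beam is level. Under the let-go beam a good spring holds the pointer about 15 mm above it, a weak one about 15 mm below.
- rack: spring rack, fixed: aluminium block 100 mm (x) by 216 mm (y) by 25 mm; three pockets in a row along y; origin under the middle one. Posts 60 mm high at x +37, y -114 and +114. Its clamp lever, a bar along y on two arms, turns about an axis parallel to y through x +37, z 50 mm; shut, it lies over the pockets, 5 mm above seated springs; open, behind the block at x about +100, 70 mm high.
- pocket_1 (a point): centre of the mouth of a rack pocket (y = 70 mm in the rack's frame), 25 mm above the counter. The pocket is 46 mm wide and 12 mm deep (a seated spring's lower end is 12 mm below this point).
- pocket_2 (a point): centre of the mouth of a rack pocket (y = 0 mm in the rack's frame), 25 mm above the counter. The pocket is 46 mm wide and 12 mm deep (a seated spring's lower end is 12 mm below this point).
- pocket_3 (a point): centre of the mouth of a rack pocket (y = -70 mm in the rack's frame), 25 mm above the counter. The pocket is 46 mm wide and 12 mm deep (a seated spring's lower end is 12 mm below this point).
- clamp (a joint): clamp lever angle, rad: 0 shut over the pockets, 1.9 fully open, swung up and over towards the rack's +x. The hinge is a little stiff; past either side of upright (about 0.6) it stays down by its weight. A spring can be put in or taken out only with the lever above about 1.6.
- clamp_grip (a point): middle of the clamp lever's black end grip, a round bar 15 mm thick, 58 mm long, parallel to the rack's y, 168 mm from the rack's origin beyond its +y end; 65 mm from the hinge axis (shut: 37 mm to -x of the axis and 53 mm above it). Pinch from above, fingers on its +x and -x sides.
- scrap: grey plastic scrap tray, fixed, 130 mm (x) by 120 mm (y) outside, walls 4 mm thick and 28 mm high, floor 4 mm; origin under its centre, z up.
- padlock: bystander, leave alone: a closed brass padlock standing on its body, 48 mm wide, 76 mm tall; origin under its centre.
- lock_cylinder: bystander, leave alone: a brass door-lock cylinder, 66 mm long, 34 mm tall, standing on its narrow web; origin under its centre.
- screwdriver: bystander, leave alone: a screwdriver lying on the counter, 190 mm long.
- oil_bottle: bystander, leave alone: a small oil bottle, 48 mm across, 130 mm tall; origin under its centre.
Things that resemble listed ones, but are neither listed nor needed, are in the scene too. What is shaped like the spring_2 but black is not meant.

How it is judged (in metres and radians):
On the way, in this order (a step that is already met when the one before it is completed fails the run):
1. a spring stands in the tester's cup under the weighted beam, which has been let go and is at rest (((horizontal distance between spring_1 and plate below 0.012 m and z of spring_1 in the frame of plate between -0.006 and 0.004 m and angle between spring_1's own z axis and vertical below 0.12 rad) or (horizontal distance between spring_2 and plate below 0.012 m and z of spring_2 in the frame of plate between -0.006 and 0.004 m and angle between spring_2's own z axis and vertical below 0.12 rad) or (horizontal distance between spring_3 and plate below 0.012 m and z of spring_3 in the frame of plate between -0.006 and 0.004 m and angle between spring_3's own z axis and vertical below 0.12 rad) or (horizontal distance between spring_4 and plate below 0.012 m and z of spring_4 in the frame of plate between -0.006 and 0.004 m and angle between spring_4's own z axis and vertical below 0.12 rad) or (horizontal distance between spring_5 and plate below 0.012 m and z of spring_5 in the frame of plate between -0.006 and 0.004 m and angle between spring_5's own z axis and vertical below 0.12 rad)) and value of joint beam below 0.16 rad and velocity of joint beam between -0.3 and 0.3 rad/s and contact force between each of the fingers, the arm and beam below 0.2 N), for 0.3 s.
2. the beam is back up at its open stop and the cup is empty (value of joint beam above 1.6 rad and horizontal distance between each of spring_1, spring_2, spring_3, spring_4, spring_5 and plate above 0.06 m), for 0.2 s.
3. another spring stands in the cup under the released beam, at rest (all of step 1), for 0.3 s.
At the end, for the whole second after the job is handed in: Every good spring stands upright, fully down in a rack pocket; every weak one is in the scrap tray; all at rest; the clamp lever is shut (below 0.12 rad), the cup is empty and the beam stands up at its open stop (above 1.6 rad) (all of step 2 and value of joint clamp below 0.12 rad and ((horizontal distance between spring_1 and pocket_1 below 0.008 m and z of spring_1 in the frame of pocket_1 below -0.008 m and angle between spring_1's own z axis and vertical below 0.1 rad) or (horizontal distance between spring_1 and pocket_2 below 0.008 m and z of spring_1 in the frame of pocket_2 below -0.008 m and angle between spring_1's own z axis and vertical below 0.1 rad) or (horizontal distance between spring_1 and pocket_3 below 0.008 m and z of spring_1 in the frame of pocket_3 below -0.008 m and angle between spring_1's own z axis and vertical below 0.1 rad)) and ((horizontal distance between spring_3 and pocket_1 below 0.008 m and z of spring_3 in the frame of pocket_1 below -0.008 m and angle between spring_3's own z axis and vertical below 0.1 rad) or (horizontal distance between spring_3 and pocket_2 below 0.008 m and z of spring_3 in the frame of pocket_2 below -0.008 m and angle between spring_3's own z axis and vertical below 0.1 rad) or (horizontal distance between spring_3 and pocket_3 below 0.008 m and z of spring_3 in the frame of pocket_3 below -0.008 m and angle between spring_3's own z axis and vertical below 0.1 rad)) and ((horizontal distance between spring_5 and pocket_1 below 0.008 m and z of spring_5 in the frame of pocket_1 below -0.008 m and angle between spring_5's own z axis and vertical below 0.1 rad) or (horizontal distance between spring_5 and pocket_2 below 0.008 m and z of spring_5 in the frame of pocket_2 below -0.008 m and angle between spring_5's own z axis and vertical below 0.1 rad) or (horizontal distance between spring_5 and pocket_3 below 0.008 m and z of spring_5 in the frame of pocket_3 below -0.008 m and angle between spring_5's own z axis and vertical below 0.1 rad)) and x of spring_2 in the frame of scrap between -0.063 and 0.063 m and y of spring_2 in the frame of scrap between -0.058 and 0.058 m and z of each of spring_2, spring_4 in the frame of scrap below 0.04 m and x of spring_4 in the frame of scrap between -0.063 and 0.063 m and y of spring_4 in the frame of scrap between -0.058 and 0.058 m and linear speed of each of spring_1, spring_2, spring_3, spring_4, spring_5 below 0.03 m/s); the robot touches nothing.
It fails at once if the beam falls freely (faster than 5.5 rad/s downwards) (velocity of joint beam below -5.5 rad/s).
It fails at once if a bystander is shifted by more than 40 mm (distance of any of padlock, lock_cylinder, screwdriver, oil_bottle from where it was at the start of the episode above 0.04 m).
Of spring_1, spring_2, spring_3, spring_4, spring_5 only 2 to 3 are there at a start; the rules pass over those that are not, and their reading is None.
At some moment in a run one of spring_1, spring_2, spring_3, spring_4, spring_5 may be knocked a few centimetres aside while the robot is not near it.
It also fails if it takes over 210 s, if anything falls off the work surface, if the arm or the gripper's body presses on something with over 40 N, if the wrist force passes 120 N, or if a joint passes its speed limit or range.

ROBOT

A 6-joint arm with a two-finger parallel gripper is mounted at the origin on the work surface. World frame = base frame: x ahead of the robot, y to its left, z up, the work surface at z = 0. Lengths are in mm, angles in rad, forces in N, time in s.
With the tool pointing down it reaches from about 275 to 750 mm from the base axis. Payload 10.2 kg.
Tool frame: the origin (TCP) lies at the very end of the fingers, on their centre line; the grasp point (between the pads) lies 19 mm behind it; z points along the fingers, y is the line along which they close (so a half turn about z gives the same grasp; the last joint's range is limited). The gripper opens to 85 mm and grips with 20 to 120 N. Pads are 22 mm wide; open, the fingers measure 114 mm over their backs; the gripper's body (76 mm by 85 mm) begins 54 mm behind the grasp point. The pads swing forward as they close: fully open they stand 13 mm farther back than shut.
Start: joints at [1.068, 0.313, 1.498, -0, 1.331, -0.223], TCP at [144.999, 504.586, 231.294] pointing down, gripper open.
Joint ranges: [-2.94, 2.94], [-0.97, 2.17], [0.19, 2.56], [-1.23, 4.37], [0.02, 3.11], [-2.88, 2.88]. Speed limits (rad/s): [2.39, 2.39, 3.01, 3.14, 3.14, 3.14].

INTERFACE

Orientations are given as a unit quaternion [w, x, y, z].
In Python, from rig import ctrl, optics gives the robot as it stands. The module is installed in compiled form; this text tells all that it offers.
- The arm moves only by the shell command python3 -m handwheel 'ROWS' [FORCE]. ROWS is JSON, a list that holds one entry, the list of rows, each a list of 5 numbers: the gripper command: -1 is fully open, 1 is shut, values between are in proportion, then the shift along the world's x, y, z in units of 50 mm (1.0 is 50 mm), then the turn about the world's z in units of 8 degrees (1.0 is 8 degrees). In form: [[[gripper, tx, ty, tz, twist], ...]]. A call has 1 to 10 rows; each row shifts and turns the commanded pose from where the row before left it; what a row does not reach is not made up. A row lasts 1/10 s, in which the tool goes at most 50 mm and 8.59 degrees, less where a joint would pass 70% of its speed; a pose out of reach is approached as far as the arm can. A call is refused whole if a number of a shift passes 1 or a number of a turn 1, either way. A call with a gripper value outside its range is refused whole. The fingers move at their own pace and stop on an object; FORCE is the grip in N (left out, the last holds). Time passes only in rows, so rows that do not move let the fingers close. It gives the time, the measured TCP pose, the force, the opening and the grip force at its end, in the units of the state.
- ctrl.sense(): the state, without advancing time (a new reading comes with each control period).
- optics.capture(name): name is "scene" or "top"; returns a dict with "img" (400x640x3 uint8, blue, green, red), "K" (3x3 intrinsics, pixels), "dist_coeffs" ([k1, k2, p1, p2, k3] as OpenCV has them; the pictures are not rectified), "R" (3x3) and "t" (3): a world point X has camera coordinates R X + t. Camera axes: x right, y down, z forward; pixel columns grow to the right and rows downward; lengths in mm; the calibration is good to about 2 mm. A picture is of the moment at which its call begins. There is no depth.
- ctrl.finish_job(): hands the job in; it is judged then, once.
The state is a dict: "time_s": time; "joints": joint angles; "dq": joint speeds; "tau": joint torques, N m; "eef_pos": TCP position; "ee_rot": TCP orientation; "force": force on the tool from outside, world axes, zero at the start; "wrist_torque": the same for the moment, N m; "grip_width": opening from 0.0 (shut) to 1.0 (fully open); "grip_force": force on a finger pad.
Only numpy, scipy, OpenCV 4.12 (cv2) and the standard library are available. Lean on these libraries where they do the work, as an engineer would, in place of code of your own. Each camera call takes 0.05 s, during which the arm holds its last target. There are 200 camera calls.

## Working session

There is one attempt and no reset: what is moved stays moved. The work goes in short steps, Python scripts to look and compute and a shell command to move; the robot and the scene stay as the last step left them, time stands still between calls to the robot, and variables do not carry over. Pictures are saved under pics/ and viewed, at most 14 in all, crops included, and the job is handed in when it is done.

```bash
mkdir -p pics
cat > h.py <<'E'
import numpy as np, cv2
from rig import ctrl, optics
def snap(name,fn,crop=None,scale=1):
    c=optics.capture(name); im=c["img"]
    np.savez(f'{name}.npz',**{k:np.array(v) for k,v in c.items()})
    if crop: x0,y0,x1,y1=crop; im=im[y0:y1,x0:x1]
    if scale!=1: im=cv2.resize(im,None,fx=scale,fy=scale,interpolation=cv2.INTER_CUBIC)
    cv2.imwrite(f'pics/{fn}.png',im); return c
def load(name): return dict(np.load(f'{name}.npz'))
def px2w(c,u,v,z):
    p=cv2.undistortPoints(np.array([[[u,v]]],float),np.array(c["K"],float),np.array(c["dist_coeffs"],float))[0,0]
    R=np.array(c["R"]);t=np.array(c["t"]).ravel()
    d=R.T@np.array([p[0],p[1],1]);o=-R.T@t
    return (o+d*(z-o[2])/d[2]).round(1)
def w2px(c,X):
    r,_=cv2.Rodrigues(np.array(c["R"],float))
    return cv2.projectPoints(np.array(X,float).reshape(-1,1,3),r,np.array(c["t"],float),np.array(c["K"],float),np.array(c["dist_coeffs"],float))[0][:,0].round(1)
E
python3 - <<'E'
from h import *
for n in("scene","top"):
    c=snap(n,n+"0",scale=1.25); R=c["R"]; print(n,(-np.array(R).T@np.array(c["t"]).ravel()).round(0),np.array(R).round(2).tolist(),c["K"][0][0])
s=ctrl.sense(); print(s)
E
```

```text
scene [1145.  639.  961.] [[-0.71, 0.7, -0.0], [0.5, 0.5, -0.71], [-0.5, -0.51, -0.7]] 482.070080690325
top [ 472.   26. 1104.] [[-0.03, -1.0, -0.01], [-1.0, 0.03, -0.09], [0.09, 0.01, -1.0]] 438.5127497020342
{'time_s': 0.1, 'joints': array([ 1.06764781e+00,  3.13415476e-01,  1.49832513e+00,  4.16970094e-06,
        1.33101994e+00, -2.23411325e-01]), 'dq': array([ 5.63048138e-04, -1.69933582e-03,  2.24652810e-05,  1.21238946e-04,
        6.03242104e-04, -5.70138125e-06]), 'tau': array([ 3.20164581e-03, -4.12900114e+01, -2.60141015e+01, -1.38877003e-04,
        3.10075215e-03,  1.40000105e-05]), 'eef_pos': array([144.86154491, 504.3895579 , 230.79488551]), 'ee_rot': array([-2.09394408e-04,  1.39413462e-01,  9.90234086e-01, -5.45118931e-04]), 'force': array([-0.27922471,  0.4816417 , -0.60565383]), 'wrist_torque': array([-0.0056398 ,  0.00397665, -0.0521856 ]), 'grip_force': 0.0, 'grip_width': 0.9974495350771057}
```

View pics/scene0.png

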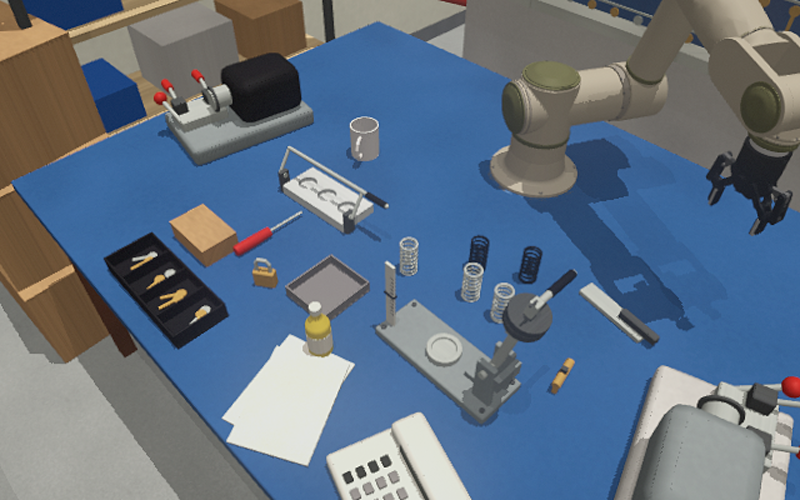

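View pics/top0.png

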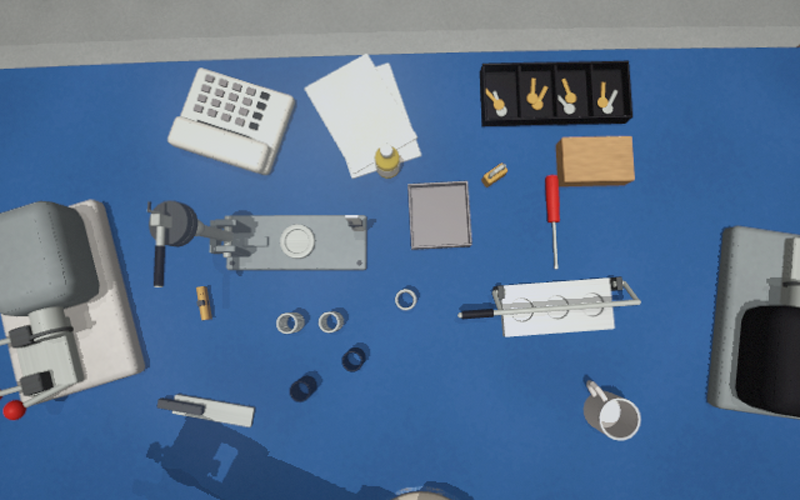

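The scene view shows three silver springs at (408,256), (472,282) and (503,302), which fit "steel". The two black coils at (479,252) and (530,264) are the excluded look-alikes. In the top view the silver ones are at (406,299), (331,321) and (291,323). Tester, rack and tray are also clear, with the clamp shut and the beam open. I'll confirm with enlarged crops.

Run:
```python
from h import *
im=load("top")["img"]
a=im[150:330,110:345]; cv2.imwrite('pics/c1.png',cv2.resize(a,None,fx=3.3,fy=3.3,interpolation=cv2.INTER_CUBIC))
a=im[135:280,320:520]; cv2.imwrite('pics/c2.png',cv2.resize(a,None,fx=4,fy=4,interpolation=cv2.INTER_CUBIC))
```

```text
(no output)
```

View pics/c1.png

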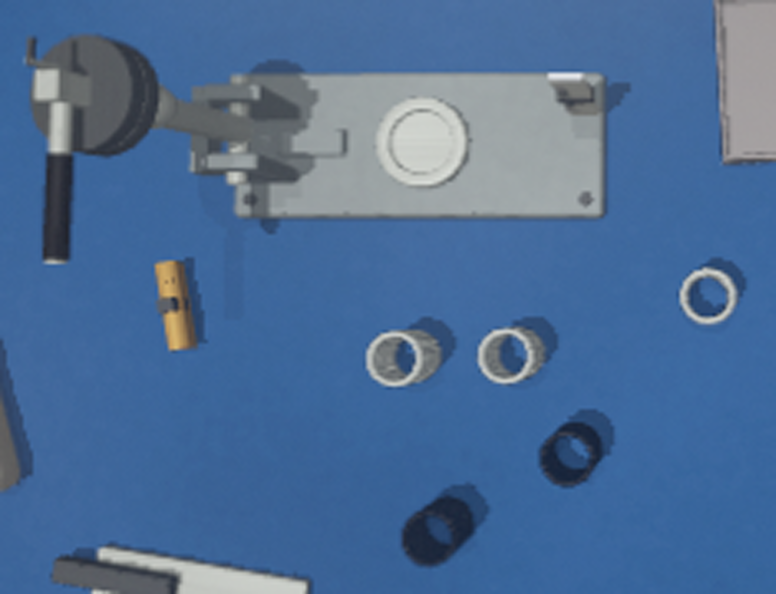

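View pics/c2.png

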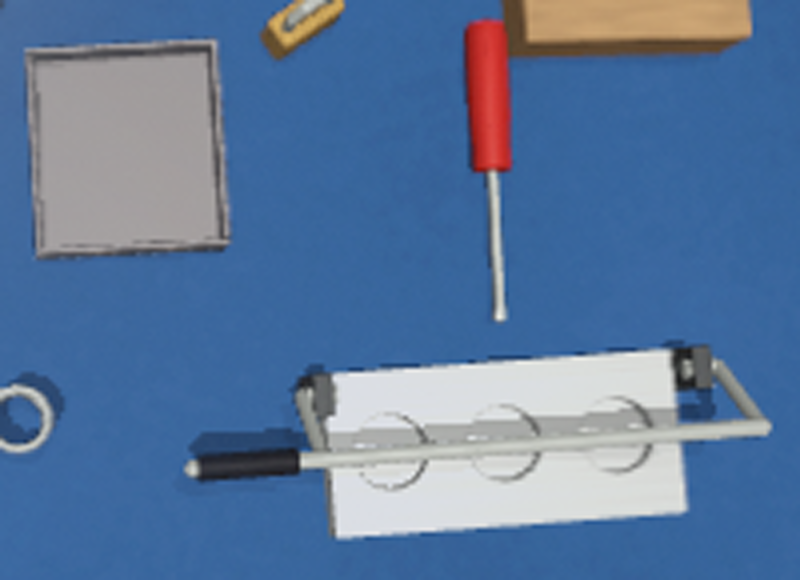

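Crop 1: the silver tops are at (708,296), (506,355) and (394,358); the black coils at (571,453) and (438,530) are ruled out. The cup is at (422,141), the beam handle grip at (61,155)–(56,262), and the gauge strip at (567,76). Crop 2: the tray corners are (28,50), (216,42), (228,243) and (38,256). The rack corners are (336,537) and (687,512), the pockets are at (391,450), (503,442) and (616,434), and the clamp grip runs (193,467)–(298,461).

Run:
```python
from h import *
c=load("top")
def p(lbl,x,y,z,k):
    s,ox,oy=((3.3,110,150),(4,320,135))[k-1]
    print(lbl,px2w(c,(x+.5)/s-.5+ox,(y+.5)/s-.5+oy,z))
p("A",708,296,80,1);p("B",506,355,80,1);p("C",394,358,80,1)
p("Da",571,453,80,1);p("Db",438,530,80,1)
p("cup rim",422,141,36,1);p("base bl",235,215,20,1);p("base br",605,215,20,1);p("base tr",605,73,20,1)
p("g1",61,155,290,1);p("g2",56,262,290,1)
p("lock",176,305,34,1)
for a in((391,450),(503,442),(616,434)): p("pocket",*a,25,2)
for a in((336,537),(687,512),(672,350)): p("rack",*a,25,2)
p("cg1",193,467,103,2);p("cg2",298,461,103,2)
for a in((28,50),(216,42),(228,243),(38,256)): p("scrap",*a,28,2)
```

```text
A [486.4  18.7  80. ]
B [448.7 162.   80. ]
C [448.7 241.2  80. ]
Da [379.3 117.6  80. ]
Db [328.4 211.7  80. ]
cup rim [607.8 228.   36. ]
base bl [557.6 373.4  20. ]
base br [549.9  93.8  20. ]
base tr [657.8  91.5  20. ]
g1 [573.3 387.5 290. ]
g2 [512.2 389.6 290. ]
lock [490.7 413.1  34. ]
pocket [ 461.8 -209.4   25. ]
pocket [ 464.7 -278.4   25. ]
pocket [ 467.6 -348.4   25. ]
rack [ 409.9 -173.4   25. ]
rack [ 418.7 -389.5   25. ]
rack [ 518.1 -386.1   25. ]
cg1 [456.1 -79.5 103. ]
cg2 [ 457.8 -139.2  103. ]
scrap [716.2   5.7  28. ]
scrap [ 718.  -111.7   28. ]
scrap [ 591.7 -114.1   28. ]
scrap [586.9   3.3  28. ]
```

```bash
python3 -m handwheel '[[[-1,0.347,-0.684,0,-0.498],[-1,0.347,-0.684,0,-0.498],[-1,0.347,-0.684,0,-0.498],[-1,0.347,-0.684,0,-0.498],[-1,0.347,-0.684,0,-0.498],[-1,0.347,-0.684,0,-0.498],[-1,0.347,-0.684,0,-0.498],[-1,0.347,-0.684,0,-0.498],[-1,0.347,-0.684,0,-0.498]]]' 40
python3 -m handwheel '[[[-1,0.347,-0.684,0,-0.498],[-1,0.347,-0.684,0,-0.498],[-1,0.347,-0.684,0,-0.498],[-1,0.347,-0.684,0,-0.498],[-1,0.347,-0.684,0,-0.498],[-1,0.347,-0.684,0,-0.498],[-1,0.347,-0.684,0,-0.498],[-1,0.347,-0.684,0,-0.498],[-1,0.347,-0.684,0,-0.498],[-1,0,0,0,0]]]'
cat >> h.py <<'E'
def st():
    s=ctrl.sense(); q=s["ee_rot"]; w,x,y,z=q
    yaw=np.degrees(np.arctan2(1-2*(x*x+z*z),2*(x*y-w*z)))
    print("t",round(s["time_s"],2),"tcp",s["eef_pos"].round(1),"yaw",yaw.round(2),"F",s["force"].round(1),"w",round(s["grip_width"]*85,1),"gf",round(s["grip_force"],1)); return s
E
python3 -c "
from h import *
st()
a=0.0;P=lambda t:np.array([65*np.cos(np.radians(124.9)-t),65*np.sin(np.radians(124.9)-t)])
w=[P(0.19*i) for i in range(11)]
for a,b in zip(w,w[1:]): print(((b-a)/50).round(3))
"
```

```text
time_s: 1.0
eef_pos: [301.4, 195.3, 231.2]
ee_rot: [-0.0, 0.439, 0.899, -0.0]
force: [0.9, 0.6, -0.5]
grip_width: 0.998
grip_force: 0.0
time_s: 2.0
eef_pos: [458.3, -114.2, 230.5]
ee_rot: [-0.0, 0.695, 0.719, -0.0]
force: [-0.5, -0.4, 0.5]
grip_width: 1.0
grip_force: 0.0
t 2.0 tcp [ 458.3 -114.2  230.5] yaw 1.96 F [-0.5 -0.4  0.5] w 85.0 gf 0.0
[0.215 0.121]
[0.234 0.079]
[0.244 0.033]
[ 0.246 -0.014]
[ 0.239 -0.06 ]
[ 0.224 -0.104]
[ 0.2   -0.144]
[ 0.169 -0.18 ]
[ 0.132 -0.208]
[ 0.09  -0.229]
```

```bash
python3 -m handwheel '[[[-1,0,0.16,-0.5,0],[-1,0,0,-0.6,0],[-1,0,0,-0.6,0],[-1,0,0,-0.6,0],[-1,0,0,-0.6,0],[1,0,0,0,0],[1,0,0,0,0],[1,0,0,0,0],[1,0,0,0,0],[1,0,0,0,0]]]' 40; python3 -c "from h import *;st()"
```

```text
time_s: 3.0
eef_pos: [457.5, -103.1, 87.2]
ee_rot: [0.001, 0.693, 0.721, 0.0]
force: [-2.4, -1.3, 6.2]
grip_width: 0.162
grip_force: 38.7
t 3.0 tcp [ 457.5 -103.1   87.2] yaw 2.28 F [-2.4 -1.3  6.2] w 13.8 gf 38.7
```

```bash
python3 -m handwheel '[[[1,0.215,0.009,0.121,0],[1,0.234,0.009,0.079,0],[1,0.244,0.01,0.033,0],[1,0.246,0.01,-0.014,0],[1,0.239,0.01,-0.06,0],[1,0.224,0.009,-0.104,0],[1,0.2,0.008,-0.144,0],[1,0.169,0.007,-0.18,0],[1,0.132,0.006,-0.208,0],[1,0.09,0.004,-0.229,0]]]' && python3 -m handwheel '[[[1,0,0,0,0],[-1,0,0,0,0],[-1,0,0,0,0],[-1,0,0,0,0],[-1,0,0,0.6,0],[-1,0,0,0.8,0],[-1,0,0,0.8,0],[-1,0,0,0.6,0]]]'; python3 -c "from h import *;st();snap('scene','s1',(220,100,350,200),4)"
```

```text
time_s: 4.0
eef_pos: [556.3, -99.0, 51.4]
ee_rot: [-0.001, 0.693, 0.721, -0.001]
force: [-48.5, -1.3, 68.5]
grip_width: 0.158
grip_force: 49.1
time_s: 4.8
eef_pos: [557.5, -99.0, 193.6]
ee_rot: [0.001, 0.693, 0.721, 0.001]
force: [-0.8, -0.5, -0.3]
grip_width: 0.999
grip_force: 0.0
t 4.8 tcp [557.5 -99.  193.6] yaw 2.26 F [-0.8 -0.5 -0.3] w 84.9 gf 0.0
```

View pics/s1.png

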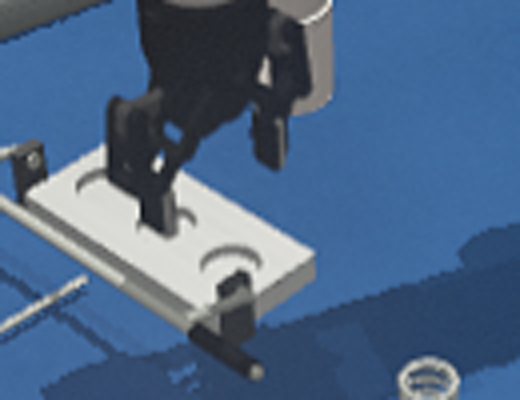

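The clamp lever now lies open behind the rack, with its grip at about (225,350) in the crop. Next is spring C, after a check that it hasn't been knocked.

```bash
cp top.npz top0.npz
cat >> h.py <<'E'
def ring(c,x,y,r=60,show=True):
    """centre (world, z=80) of bright pixels of a spring's top ring near x,y by Hough-free template match"""
    a=load("top0")["img"]; b=np.array(c["img"])
    return None
def moved(c,pts):
    a=load("top0")["img"].astype(int); b=np.array(c["img"]).astype(int)
    for x,y in pts:
        u,v=w2px(c,[x,y,80])[0].astype(int)
        print((x,y),"patch diff",np.abs(a[v-12:v+13,u-12:u+13]-b[v-12:v+13,u-12:u+13]).mean().round(1))
E
python3 -c "
from h import *
moved(snap('top','t1'),[(486.4,18.7),(448.7,162),(448.7,241.2)])"
python3 -m handwheel '[[[-1,-0.167,0.523,0,0.83],[-1,-0.167,0.523,0,0.83],[-1,-0.167,0.523,0,0.83],[-1,-0.167,0.523,0,0.83],[-1,-0.167,0.523,0,0.83],[-1,-0.167,0.523,0,0.83],[-1,-0.167,0.523,0,0.83]]]' 40
python3 -m handwheel '[[[-0.41,-0.167,0.523,0,0.83],[-0.41,-0.167,0.523,0,0.83],[-0.41,-0.167,0.523,0,0.83],[-0.41,-0.167,0.523,0,0.83],[-0.41,-0.167,0.523,0,0.83],[-0.41,-0.167,0.523,0,0.83],[-0.41,0,0,0,0]]]';python3 -c "from h import *;st()"
```

```text
(486.4, 18.7) patch diff 2.5
(448.7, 162) patch diff 1.6
(448.7, 241.2) patch diff 1.5
time_s: 5.6
eef_pos: [497.9, 85.2, 190.1]
ee_rot: [-0.0, 0.35, 0.937, -0.0]
force: [0.5, -0.6, 0.1]
grip_width: 1.0
grip_force: 0.0
time_s: 6.3
eef_pos: [447.2, 243.3, 190.1]
ee_rot: [-0.0, 0.01, 1.0, 0.0]
force: [-0.0, -0.2, -0.6]
grip_width: 0.703
grip_force: 0.0
t 6.3 tcp [447.2 243.3 190.1] yaw 88.9 F [-0.  -0.2 -0.6] w 59.8 gf 0.0
```

```bash
python3 -m handwheel '[[[-0.41,0.03,-0.04,-0.6,0],[-0.41,0,0,-0.6,0],[-0.41,0,0,-0.6,0],[-0.41,0,0,-0.6,0],[-0.41,0,0,-0.6,0],[-0.41,0,0,-0.18,0],[-0.41,0,0,0,0]]]' 30; python3 -m handwheel '[[[1,0,0,0,0],[1,0,0,0,0],[1,0,0,0,0],[1,0,0,0,0],[1,0,0,0.5,0],[1,0,0,0.8,0],[1,0,0,0.8,0],[1,0,0,0,0]]]';python3 -c "from h import *;st()"
```

```text
time_s: 7.0
eef_pos: [449.5, 238.5, 31.1]
ee_rot: [-0.001, 0.013, 1.0, -0.0]
force: [-0.2, 0.6, 0.3]
grip_width: 0.706
grip_force: 0.0
time_s: 7.8
eef_pos: [452.0, 239.8, 141.9]
ee_rot: [0.004, 0.012, 1.0, 0.001]
force: [1.0, 0.2, -1.9]
grip_width: 0.464
grip_force: 31.7
t 7.8 tcp [452.  239.8 141.9] yaw 88.59 F [ 1.   0.2 -1.9] w 39.5 gf 31.7
```

```bash
python3 -m handwheel '[[[1,0.6,-0.05,0,0],[1,0.8,-0.06,0,0],[1,0.8,-0.06,0,0],[1,0.7,-0.06,0,0],[1,0.23,0,0,0],[1,0,0,0,0],[1,0,0,0,0],[1,0,0,0,0]]]';python3 -c "from h import *;st();c=snap('scene','s2',(270,140,430,260),4)"
```

```text
time_s: 8.6
eef_pos: [605.4, 227.8, 136.9]
ee_rot: [-0.0, 0.012, 1.0, -0.0]
force: [0.5, 0.6, -1.2]
grip_width: 0.456
grip_force: 31.6
t 8.6 tcp [605.4 227.8 136.9] yaw 88.61 F [ 0.5  0.6 -1.2] w 38.8 gf 31.6
```

View pics/s2.png

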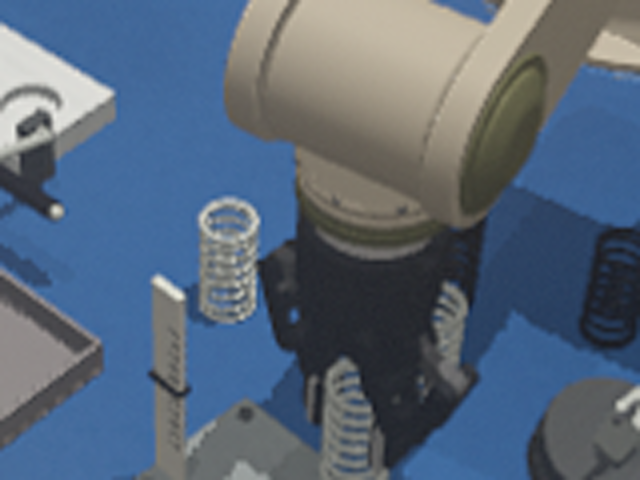

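The spring hangs upright between the fingers above the cup, with its lower end at about (348,470). I'll lower it.

```bash
python3 -m handwheel '[[[1,0.045,0,-0.4,0],[1,0,0,-0.5,0],[1,0,0,-0.3,0],[1,0,0,-0.1,0],[1,0,0,-0.1,0],[1,0,0,0,0]]]';python3 -m handwheel '[[[1,0,0,-0.1,0],[1,0,0,0,0]]]'; python3 -c "from h import *;st()"
```

```text
time_s: 9.25
eef_pos: [608.7, 227.6, 67.3]
ee_rot: [0.0, 0.012, 1.0, 0.0]
force: [-0.4, -0.2, -0.3]
grip_width: 0.465
grip_force: 31.6
time_s: 9.45
eef_pos: [609.2, 227.6, 62.5]
ee_rot: [0.001, 0.012, 1.0, 0.0]
force: [0.3, -1.0, -0.9]
grip_width: 0.462
grip_force: 31.8
t 9.45 tcp [609.2 227.6  62.5] yaw 88.58 F [ 0.3 -1.  -0.9] w 39.3 gf 31.8
```

```bash
python3 -m handwheel '[[[1,0,0,-0.03,0],[1,0,0,0,0],[-0.3,0,0,0,0],[-1,0,0,0,0],[-1,0,0,0,0],[-1,0,0,0.4,0],[-1,0,0,0.9,0],[-1,0,0,0.9,0],[-1,0,0,0.9,0],[-1,0,0,0.9,0]]]';python3 -m handwheel '[[[-1,0,0,0.9,0],[-1,0,0,0.4,0],[-1,-0.35,0.75,0,0],[-1,-0.35,0.85,0,0],[-1,-0.35,0.85,0,0],[-1,-0.29,0.76,0,0],[-1,0,0,0,0],[-1,0,0,0,0]]]'; python3 -c "from h import *;st();snap('scene','s3',(300,130,460,250),4)"
```

```text
time_s: 10.45
eef_pos: [608.2, 227.5, 262.3]
ee_rot: [-0.0, 0.012, 1.0, -0.0]
force: [1.1, -0.2, -0.5]
grip_width: 1.004
grip_force: 0.0
time_s: 11.25
eef_pos: [541.3, 388.5, 325.1]
ee_rot: [-0.0, 0.012, 1.0, -0.0]
force: [-0.1, -0.3, -0.3]
grip_width: 1.002
grip_force: 0.0
t 11.25 tcp [541.3 388.5 325.1] yaw 88.65 F [-0.1 -0.3 -0.3] w 85.2 gf 0.0
```

View pics/s3.png

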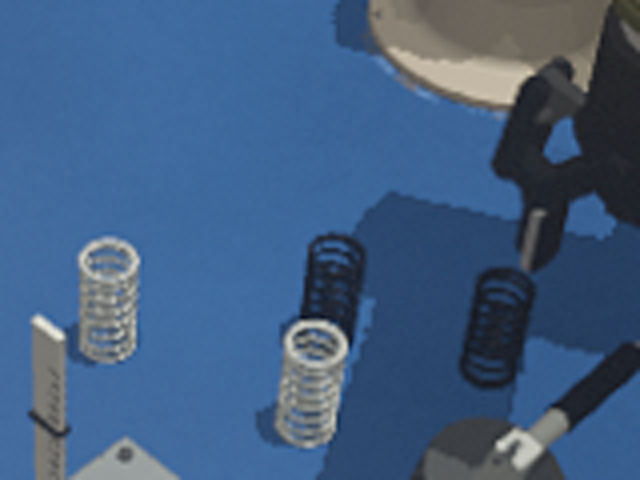

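```bash
python3 -m handwheel '[[[-1,0,0,-0.5,0],[-1,0,0,-0.55,0],[-1,0,0,0,0],[1,0,0,0,0],[1,0,0,0,0],[1,0,0,0,0],[1,0,0,0,0],[1,0,0,0,0]]]' 40; python3 -c "
from h import *
st()
P=lambda t:np.array([-190*np.cos(t),190*np.sin(t)])
w=[P(t) for t in np.linspace(1.8,.1,21)]
print([(((b-a)/50).round(3)).tolist() for a,b in zip(w,w[1:])])"
```

```text
time_s: 12.1
eef_pos: [541.7, 388.1, 273.6]
ee_rot: [0.0, 0.012, 1.0, 0.0]
force: [-0.0, -1.0, 1.1]
grip_width: 0.159
grip_force: 39.0
t 12.1 tcp [541.7 388.1 273.6] yaw 88.58 F [-0.  -1.   1.1] w 13.5 gf 39.0
[[-0.317, 0.06], [-0.321, 0.033], [-0.323, 0.005], [-0.322, -0.022], [-0.319, -0.049], [-0.314, -0.076], [-0.306, -0.103], [-0.296, -0.128], [-0.284, -0.153], [-0.27, -0.176], [-0.254, -0.199], [-0.237, -0.22], [-0.217, -0.239], [-0.196, -0.257], [-0.174, -0.272], [-0.15, -0.286], [-0.125, -0.298], [-0.099, -0.307], [-0.073, -0.315], [-0.046, -0.32]]
```

```bash
python3 -m handwheel '[[[1,-0.008,-0.317,0.06,0],[1,-0.008,-0.321,0.033,0],[1,-0.008,-0.323,0.005,0],[1,-0.008,-0.322,-0.022,0],[1,-0.008,-0.319,-0.049,0],[1,-0.008,-0.314,-0.076,0],[1,-0.008,-0.306,-0.103,0],[1,-0.007,-0.296,-0.128,0],[1,-0.007,-0.284,-0.153,0],[1,-0.007,-0.27,-0.176,0]]]'; python3 -m handwheel '[[[1,-0.006,-0.254,-0.199,0],[1,-0.006,-0.237,-0.22,0],[1,-0.005,-0.217,-0.239,0],[1,-0.005,-0.196,-0.257,0],[1,-0.004,-0.174,-0.272,0]]]'; python3 -c "from h import *;st()"
```

```text
time_s: 13.1
eef_pos: [537.8, 234.0, 242.4]
ee_rot: [0.0, 0.012, 1.0, 0.0]
force: [1.8, 0.5, 2.9]
grip_width: 0.156
grip_force: 43.2
time_s: 13.6
eef_pos: [536.4, 179.5, 182.7]
ee_rot: [-0.0, 0.013, 1.0, -0.0]
force: [-0.5, -3.8, -1.6]
grip_width: 0.156
grip_force: 40.9
t 13.6 tcp [536.4 179.5 182.7] yaw 88.56 F [-0.5 -3.8 -1.6] w 13.2 gf 40.9
```

```bash
python3 -m handwheel '[[[1,-0.004,-0.15,-0.286,0],[1,-0.003,-0.125,-0.298,0],[1,-0.002,-0.099,-0.307,0],[1,-0.002,-0.073,-0.315,0],[1,-0.001,-0.046,-0.32,0],[1,0,0,0,0],[1,0,0,0,0]]]';python3 -c "from h import *;st()"; python3 -m handwheel '[[[0.3,0,0,0,0],[-0.3,0,0,0,0],[-0.6,0,0,0,0],[-0.6,0,0,0,0],[-0.6,0,0,0,0],[-0.6,0,0,0,0],[-0.6,0,0,0,0],[-0.6,0,0,0,0],[-0.6,0,0,0,0]]]'; python3 -c "from h import *;st();snap('scene','s4',(290,195,430,300),5)"
```

```text
time_s: 14.3
eef_pos: [535.8, 155.7, 107.1]
ee_rot: [-0.0, 0.012, 1.0, -0.0]
force: [-2.7, -2.2, -0.4]
grip_width: 0.155
grip_force: 40.4
t 14.3 tcp [535.8 155.7 107.1] yaw 88.58 F [-2.7 -2.2 -0.4] w 13.2 gf 40.4
time_s: 15.2
eef_pos: [535.9, 155.9, 106.9]
ee_rot: [0.0, 0.012, 1.0, -0.0]
force: [-0.8, -0.1, 0.8]
grip_width: 0.802
grip_force: 0.0
t 15.2 tcp [535.9 155.9 106.9] yaw 88.57 F [-0.8 -0.1  0.8] w 68.2 gf 0.0
```

View pics/s4.png

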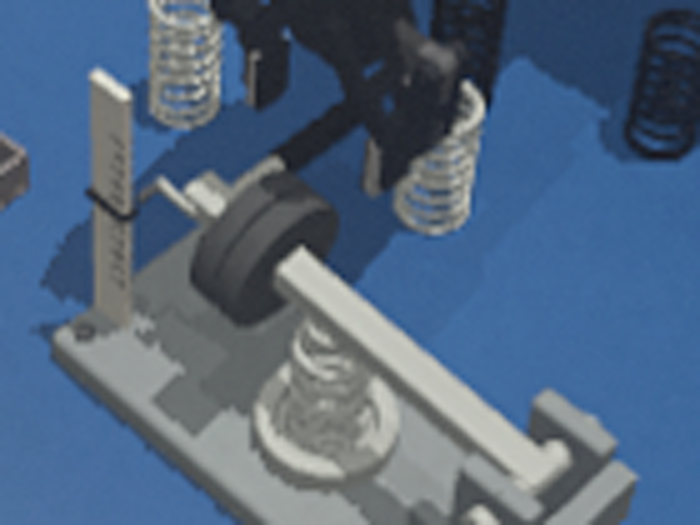

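The pointer tip is at about (155,182) and the mark on the strip at (112,205), in crop pixels. I'll compare with the projected pointer for ±0.07.

```bash
cat >> h.py <<'E'
T=lambda x,y,z:[607.8+x+.025*y,228-.025*x+y,z]
def predict(c):
    for th in(.07,-.07): print(th,(w2px(c,T(0,115-220*np.cos(th),105.5+220*np.sin(th)))[0]-[290,195])*5)
    print("mark",(w2px(c,T(24,-121,105.5))[0]-[290,195])*5)
    for th in(.07,-.07): print("disc centre",th,(w2px(c,T(0,115-160*np.cos(th),105.5+160*np.sin(th)))[0]-[290,195])*5)
E
python3 -c "
from h import *
predict(load('scene'))"
```

```text
0.07 [174. 169.]
-0.07 [173. 212.]
mark [112. 198.]
disc centre 0.07 [266. 247.]
disc centre -0.07 [264. 278.]
```

Predicted tip rows are 169 (good) and 212 (weak). The observed tip is at 182 and the mark itself reads 7 px low, so the pointer is above the mark. The disc centre also matches +0.07, so spring C is **good**. Regrip and swing up.

```bash
python3 -m handwheel '[[[-0.6,0,0,-0.1,0],[1,0,0,0,0],[1,0,0,0,0],[1,0,0,0,0],[1,0,0,0,0],[1,0,0,0.12,0],[1,0.001,0.046,0.32,0],[1,0.002,0.073,0.315,0],[1,0.002,0.099,0.307,0],[1,0.003,0.125,0.298,0]]]'
python3 -m handwheel '[[[1,0.004,0.15,0.286,0],[1,0.004,0.174,0.272,0],[1,0.005,0.196,0.257,0],[1,0.005,0.217,0.239,0],[1,0.006,0.237,0.22,0],[1,0.006,0.254,0.199,0],[1,0.007,0.27,0.176,0],[1,0.007,0.284,0.153,0],[1,0.007,0.296,0.128,0],[1,0.008,0.306,0.103,0]]]'; python3 -c "from h import *;st()"
```

```text
time_s: 16.25
eef_pos: [536.3, 172.7, 170.0]
ee_rot: [-0.0, 0.012, 1.0, -0.001]
force: [5.3, -1.4, -9.4]
grip_width: 0.156
grip_force: 39.4
time_s: 17.25
eef_pos: [539.6, 291.3, 274.3]
ee_rot: [0.001, 0.013, 1.0, -0.001]
force: [0.2, -7.7, 9.9]
grip_width: 0.154
grip_force: 42.6
t 17.25 tcp [539.6 291.3 274.3] yaw 88.51 F [ 0.2 -7.7  9.9] w 13.1 gf 42.6
```

```bash
python3 -m handwheel '[[[1,0.008,0.314,0.076,0],[1,0.008,0.319,0.049,0],[1,0.008,0.322,0.022,0],[1,0.008,0.323,-0.005,0],[1,0.008,0.321,-0.033,0],[1,0.006,0.24,-0.05,0],[1,0,0,0,0]]]';python3 -c "from h import *;st()"; python3 -m handwheel '[[[-1,0,0,0,0],[-1,0,0,0,0],[-1,0,0,0,0],[-1,0,0,0.5,0],[-1,0,0,0.8,0]]]';python3 -c "from h import *;st()"
```

```text
time_s: 17.95
eef_pos: [541.9, 385.7, 274.6]
ee_rot: [0.001, 0.012, 1.0, 0.001]
force: [4.0, 1.2, 0.7]
grip_width: 0.157
grip_force: 44.7
t 17.95 tcp [541.9 385.7 274.6] yaw 88.63 F [4.  1.2 0.7] w 13.3 gf 44.7
time_s: 18.45
eef_pos: [540.9, 383.7, 338.1]
ee_rot: [-0.003, 0.013, 1.0, -0.001]
force: [1.5, 1.0, 0.6]
grip_width: 0.984
grip_force: 0.0
t 18.45 tcp [540.9 383.7 338.1] yaw 88.56 F [1.5 1.  0.6] w 83.7 gf 0.0
```

```bash
python3 -m handwheel '[[[-1,0.34,-0.78,0,0],[-1,0.34,-0.78,0,0],[-1,0.34,-0.78,0,0],[-1,0.32,-0.78,0,0],[-1,0,0,-0.5,0],[-1,0,0,-0.9,0],[-1,0,0,-0.9,0],[-1,0,0,-0.9,0],[-1,0,0,-0.9,0],[-1,0,0,0,0]]]' 30;python3 -c "from h import *;st()"
```

```text
time_s: 19.45
eef_pos: [605.5, 227.5, 128.6]
ee_rot: [-0.006, 0.013, 1.0, -0.001]
force: [-0.2, -0.3, 0.5]
grip_width: 0.995
grip_force: 0.0
t 19.45 tcp [605.5 227.5 128.6] yaw 88.56 F [-0.2 -0.3  0.5] w 84.6 gf 0.0
```

```bash
python3 -m handwheel '[[[-1,0.02,0,-0.7,0],[-1,0,0,-0.6,0],[-1,0,0,0,0],[1,0,0,0,0],[1,0,0,0,0],[1,0,0,0,0],[1,0,0,0,0],[1,0,0,0.4,0],[1,0,0,0.8,0],[1,0,0,0.9,0]]]' 30;python3 -c "from h import *;st()"
```

```text
time_s: 20.45
eef_pos: [608.9, 228.0, 175.1]
ee_rot: [-0.001, 0.012, 1.0, -0.0]
force: [0.9, -0.5, -1.0]
grip_width: 0.456
grip_force: 32.6
t 20.45 tcp [608.9 228.  175.1] yaw 88.58 F [ 0.9 -0.5 -1. ] w 38.8 gf 32.6
```

```bash
python3 -m handwheel '[[[1,-0.4,-0.2,0,-0.6],[1,-0.4,-0.55,0,-0.6],[1,-0.3,-0.65,0,-0.6],[1,-0.2,-0.7,0,-0.6],[1,-0.15,-0.7,0,-0.6],[1,-0.12,-0.7,0,-0.6],[1,-0.12,-0.7,0,-0.6],[1,-0.12,-0.7,0,-0.6],[1,-0.12,-0.7,0,-0.6],[1,-0.12,-0.7,0,-0.6]]]';python3 -m handwheel '[[[1,-0.12,-0.7,0,-0.6],[1,-0.12,-0.7,0,-0.6],[1,-0.12,-0.7,0,-0.6],[1,-0.12,-0.7,0,-0.6],[1,-0.12,-0.7,0,-0.6],[1,-0.12,-0.7,0,-0.6],[1,-0.07,-0.7,0,-0.6],[1,0,-0.33,0,-0.59],[1,0,0,0,0]]]';python3 -c "from h import *;st()"
```

```text
time_s: 21.45
eef_pos: [506.6, -88.2, 175.0]
ee_rot: [0.0, 0.42, 0.908, 0.0]
force: [0.3, 1.0, -1.1]
grip_width: 0.46
grip_force: 32.6
time_s: 22.35
eef_pos: [467.0, -350.2, 174.5]
ee_rot: [0.0, 0.694, 0.72, -0.0]
force: [0.9, 0.2, -1.0]
grip_width: 0.461
grip_force: 32.6
t 22.35 tcp [ 467.  -350.2  174.5] yaw 2.04 F [ 0.9  0.2 -1. ] w 39.2 gf 32.6
```

```bash
python3 -m handwheel '[[[1,0.005,0.02,-0.7,0],[1,0,0,-0.8,0],[1,0,0,-0.5,0],[1,0,0,-0.1,0],[1,0,0,0,0]]]';python3 -c "from h import *;st()"; python3 -m handwheel '[[[1,0,0,-0.08,0],[1,0,0,-0.08,0],[1,0,0,0,0]]]';python3 -c "from h import *;st()"
```

```text
time_s: 22.85
eef_pos: [468.0, -346.7, 69.8]
ee_rot: [-0.0, 0.692, 0.721, 0.0]
force: [0.8, -0.4, -0.5]
grip_width: 0.458
grip_force: 32.6
t 22.85 tcp [ 468.  -346.7   69.8] yaw 2.35 F [ 0.8 -0.4 -0.5] w 38.9 gf 32.6
time_s: 23.15
eef_pos: [468.4, -347.8, 62.4]
ee_rot: [0.001, 0.693, 0.721, 0.0]
force: [0.6, 0.0, 1.3]
grip_width: 0.461
grip_force: 32.9
t 23.15 tcp [ 468.4 -347.8   62.4] yaw 2.26 F [0.6 0.  1.3] w 39.1 gf 32.9
```

```bash
python3 -m handwheel '[[[1,0,-0.02,-0.06,0],[1,0,0,0,0]]]';python3 -c "from h import *;st()"; python3 -m handwheel '[[[1,0,0,-0.06,0],[1,0,0,0,0]]]';python3 -c "from h import *;st();snap('scene','s5',(230,110,330,190),6)"
```

```text
time_s: 23.35
eef_pos: [468.3, -348.3, 59.0]
ee_rot: [0.001, 0.693, 0.721, 0.0]
force: [3.0, 1.8, 4.5]
grip_width: 0.46
grip_force: 33.6
t 23.35 tcp [ 468.3 -348.3   59. ] yaw 2.24 F [3.  1.8 4.5] w 39.1 gf 33.6
time_s: 23.55
eef_pos: [468.3, -348.3, 56.2]
ee_rot: [0.001, 0.693, 0.721, 0.0]
force: [2.1, 2.1, 5.9]
grip_width: 0.465
grip_force: 34.1
t 23.55 tcp [ 468.3 -348.3   56.2] yaw 2.25 F [2.1 2.1 5.9] w 39.5 gf 34.1
```

View pics/s5.png

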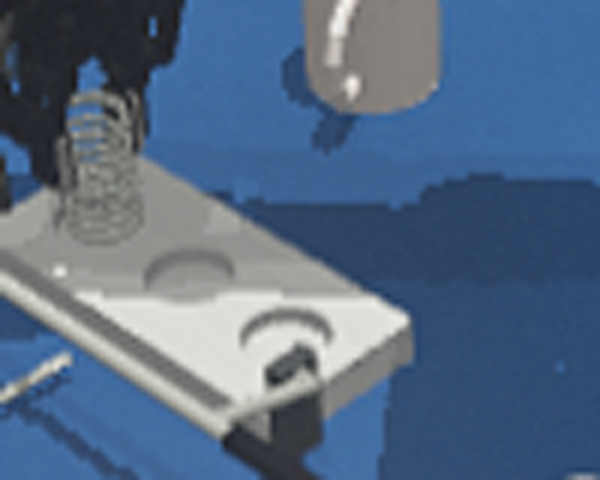

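The spring stands between the fingers over pocket 3, with its lower end at about (103,240). The front pockets are at (190,275) and (287,330), and the upward force hints that it rests on the rim. I'll compare with projections.

```bash
python3 -c "
from h import *
c=load('scene')
f=lambda X:((w2px(c,X)-[230,110])*6).round(0).tolist()
R=lambda x,y,z:[464.4+x*.99916-.041*y,-279.2+.041*x+.99916*y,z]
a=np.linspace(0,2*np.pi,720)
for y in(-70,0,70):
  q=np.array(f([R(23*np.cos(t),y+23*np.sin(t),25) for t in a])); print('pocket',y,f(R(0,y,25)),'L',q[:,0].min(),'R',q[:,0].max(),'T',q[:,1].min(),'B',q[:,1].max())
for z in(13,25,93,105):
  q=np.array(f([R(20*np.cos(t),-70+20*np.sin(t),z) for t in a])); print('spring',z,'L',q[:,0].min(),'R',q[:,0].max(),'T',q[:,1].min(),'B',q[:,1].max())
print('corner',f(R(-50,108,25)),f(R(50,108,25)))
"
```

```text
pocket -70 [[101.0, 211.0]] L 57.0 R 146.0 T 184.0 B 239.0
pocket 0 [[193.0, 270.0]] L 148.0 R 238.0 T 241.0 B 299.0
pocket 70 [[289.0, 331.0]] L 242.0 R 335.0 T 301.0 B 362.0
spring 13 L 65.0 R 142.0 T 206.0 B 254.0
spring 25 L 63.0 R 140.0 T 188.0 B 236.0
spring 93 L 48.0 R 128.0 T 82.0 B 129.0
spring 105 L 45.0 R 125.0 T 62.0 B 110.0
corner [[415.0, 317.0]] [[269.0, 416.0]]
```

```bash
for i in 1; do python3 -m handwheel '[[[1,0,-0.03,0,0],[1,0,0,0,0]]]' >/dev/null;python3 -c "from h import *;st()"; python3 -m handwheel '[[[1,-0.02,-0.03,0,0],[1,0,0,0,0]]]'>/dev/null;python3 -c "from h import *;st()"; done;  python3 -m handwheel '[[[1,0,0,-0.05,0],[1,0,0,0,0]]]'>/dev/null;python3 -c "from h import *;st()"
```

```text
t 23.8 tcp [ 468.  -349.5   56. ] yaw 2.25 F [1.1 3.5 6.7] w 39.1 gf 34.0
t 24.0 tcp [ 466.8 -351.5   55.5] yaw 2.26 F [ 2.  -1.4 -1. ] w 39.2 gf 33.7
t 24.2 tcp [ 466.7 -351.5   52.7] yaw 2.25 F [ 0.5 -0.4  2.1] w 39.1 gf 34.1
```

Shifting 2 mm in −y let it drop free, and it met the floor at TCP 52.7, so it is seated. I'll release, check the remaining springs and go to spring A.

```bash
python3 -m handwheel '[[[-1,0,0,0,0],[-1,0,0,0,0],[-1,0,0,0,0],[-1,0,0,0.3,0],[-1,0,0,0.8,0],[-1,0,0,0.8,0],[-1,0,0,0.6,0],[-1,0,0,0,0]]]' 30;python3 -c "
from h import *
st();c=snap('top','t2');moved(c,[(486.4,18.7),(448.7,162)])"
python3 -m handwheel '[[[-1,0.033,0.617,0,0.9],[-1,0.033,0.617,0,0.9],[-1,0.033,0.617,0,0.9],[-1,0.033,0.617,0,0.9],[-1,0.033,0.617,0,0.9]]]' >/dev/null
python3 -m handwheel '[[[-1,0.033,0.617,0,0.9],[-1,0.033,0.617,0,0.9],[-1,0.033,0.617,0,0.9],[-1,0.033,0.617,0,0.9],[-1,0.033,0.617,0,0.9],[-1,0.033,0.617,0,0.9],[-1,0.033,0.617,0,0.9],[-1,0,0,0,0]]]' >/dev/null
python3 -c "
from h import *
st();im=load('top')['img'][170:270,200:470]; cv2.imwrite('pics/t2c.png',cv2.resize(im,None,fx=2.9,fy=2.9,interpolation=cv2.INTER_CUBIC))"
```

```text
time_s: 25.0
eef_pos: [467.9, -352.5, 182.4]
ee_rot: [0.004, 0.693, 0.721, -0.0]
force: [0.4, 0.5, -1.1]
grip_width: 0.994
grip_force: 0.0
t 25.0 tcp [ 467.9 -352.5  182.4] yaw 2.26 F [ 0.4  0.5 -1.1] w 84.5 gf 0.0
(486.4, 18.7) patch diff 3.5
(448.7, 162) patch diff 3.6
t 26.35 tcp [485.7  21.7 176.7] yaw 89.03 F [-0.  -0.   0.9] w 84.7 gf 0.0
```

```bash
python3 -m handwheel '[[[-1,-0.01,-0.055,-0.6,0],[-1,0,0,-0.7,0],[-1,0,0,-0.7,0],[-1,0,0,-0.7,0],[-1,0,0,-0.2,0],[-1,0,0,0,0]]]' 30;python3 -c "from h import *;st()"; python3 -m handwheel '[[[1,0,0,0,0],[1,0,0,0,0],[1,0,0,0,0],[1,0,0,0,0],[1,0,0,0.5,0],[1,0,0,0.8,0],[1,0,0,0.9,0],[1,0,0,0,0],[1,0,0,0,0]]]';python3 -c "from h import *;st()"
```

```text
time_s: 26.95
eef_pos: [485.2, 15.9, 31.8]
ee_rot: [-0.002, 0.012, 1.0, 0.0]
force: [0.2, -0.6, 1.2]
grip_width: 1.003
grip_force: 0.0
t 26.95 tcp [485.2  15.9  31.8] yaw 88.59 F [ 0.2 -0.6  1.2] w 85.3 gf 0.0
time_s: 27.85
eef_pos: [486.1, 16.1, 143.4]
ee_rot: [0.001, 0.012, 1.0, -0.0]
force: [0.1, -0.8, -1.9]
grip_width: 0.462
grip_force: 32.1
t 27.85 tcp [486.1  16.1 143.4] yaw 88.66 F [ 0.1 -0.8 -1.9] w 39.2 gf 32.1
```

View pics/t2c.png

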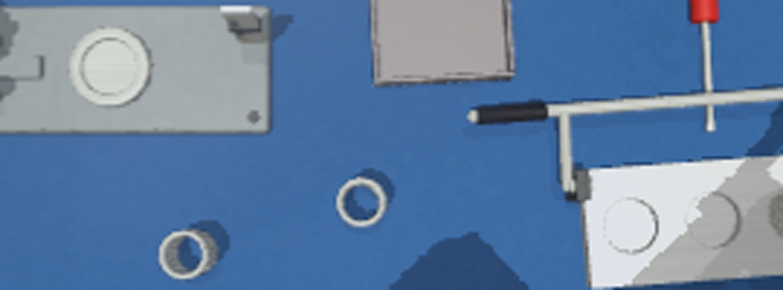

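Spring A was untouched before the pick, at (362,202) in this crop, and B is still at (188,253); A is now gripped. Carrying A to the cup.

```bash
python3 -m handwheel '[[[1,0.1,0.8,0,0],[1,0.1,0.8,0,0],[1,0.1,0.8,0,0],[1,0.1,0.8,0,0],[1,0.1,0.8,0,0],[1,0.65,0.08,0,0],[1,0.65,0.08,0,0],[1,0.65,0.08,0,0],[1,0,0,0,0],[1,0,0,0,0]]]' >/dev/null;python3 -c "from h import *;st()"
```

```text
t 28.85 tcp [607.8 227.9 140.5] yaw 88.65 F [-0.3 -0.4 -1.7] w 39.2 gf 32.0
```

```bash
python3 -m handwheel '[[[1,-0.01,0,-0.4,0],[1,0,0,-0.5,0],[1,0,0,-0.4,0],[1,0,0,-0.1,0],[1,0,0,0,0]]]' >/dev/null;python3 -c "from h import *;st()"; python3 -m handwheel '[[[1,0,0,-0.1,0],[1,0,0,0,0]]]'>/dev/null; python3 -c "from h import *;st()"
```

```text
t 29.35 tcp [607.2 228.1  72.4] yaw 88.67 F [-0.2 -0.3 -1.3] w 39.1 gf 32.0
t 29.55 tcp [608.1 228.2  68.4] yaw 88.66 F [ 0.4  0.  -1.9] w 39.4 gf 32.0
```

```bash
python3 -m handwheel '[[[1,0,0,-0.08,0],[1,0,0,0,0]]]'>/dev/null; python3 -c "from h import *;st()";python3 -m handwheel '[[[1,0,0,-0.04,0],[1,0,0,0,0]]]'>/dev/null; python3 -c "from h import *;st()"
```

```text
t 29.75 tcp [608.4 228.2  64.2] yaw 88.66 F [ 0.4 -0.3 -0.8] w 39.6 gf 32.2
t 29.95 tcp [608.4 228.2  62.5] yaw 88.66 F [-0.4  0.4  2.9] w 38.8 gf 32.7
```

```bash
python3 -m handwheel '[[[-0.3,0,0,0,0],[-1,0,0,0,0],[-1,0,0,0,0],[-1,0,0,0.4,0],[-1,0,0,0.9,0],[-1,0,0,0.9,0],[-1,0,0,0.9,0],[-1,0,0,0.9,0],[-1,0,0,0.9,0],[-1,0,0,0.4,0]]]'>/dev/null;python3 -m handwheel '[[[-1,-0.35,0.75,0,0],[-1,-0.35,0.83,0,0],[-1,-0.35,0.83,0,0],[-1,-0.29,0.76,0,0],[-1,0,0,-0.4,0],[-1,0,0,-0.6,0],[-1,0,0,0,0],[-1,0,0,0,0]]]'>/dev/null; python3 -c "from h import *;st();snap('scene','s6',(290,195,430,300),5)"
```

```text
t 31.75 tcp [541.2 386.5 277.7] yaw 88.64 F [-0.7 -0.4  1.4] w 85.0 gf 0.0
```

View pics/s6.png

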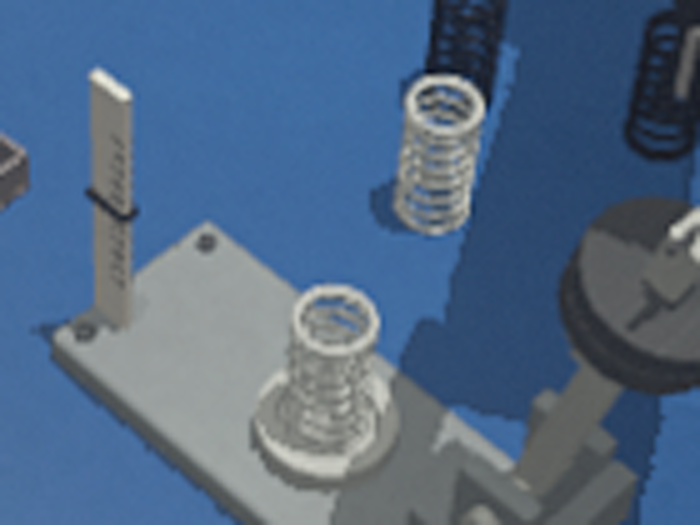

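Spring A stands upright in the cup, with its top at (336,318) and foot at (330,435). I'll lower the beam.

```bash
python3 -m handwheel '[[[-1,0,0,-0.1,0],[1,0,0,0,0],[1,0,0,0,0],[1,0,0,0,0],[1,0,0,0,0],[1,0,0,0,0]]]' 40; python3 -m handwheel '[[[1,-0.008,-0.317,0.06,0],[1,-0.008,-0.321,0.033,0],[1,-0.008,-0.323,0.005,0],[1,-0.008,-0.322,-0.022,0],[1,-0.008,-0.319,-0.049,0],[1,-0.008,-0.314,-0.076,0],[1,-0.008,-0.306,-0.103,0],[1,-0.007,-0.296,-0.128,0],[1,-0.007,-0.284,-0.153,0],[1,-0.007,-0.27,-0.176,0]]]' >/dev/null; python3 -m handwheel '[[[1,-0.006,-0.254,-0.199,0],[1,-0.006,-0.237,-0.22,0],[1,-0.005,-0.217,-0.239,0],[1,-0.005,-0.196,-0.257,0],[1,-0.004,-0.174,-0.272,0]]]' > /dev/null; python3 -c "from h import *;st()"
```

```text
time_s: 32.4
eef_pos: [541.1, 386.8, 272.3]
ee_rot: [0.0, 0.012, 1.0, 0.0]
force: [-0.1, -0.5, 1.9]
grip_width: 0.156
grip_force: 38.9
t 33.9 tcp [535.8 178.4 181.4] yaw 88.63 F [ 1.5 -2.9 -4.8] w 13.4 gf 39.3
```

```bash
python3 -m handwheel '[[[1,-0.004,-0.15,-0.286,0],[1,-0.003,-0.125,-0.298,0],[1,-0.002,-0.099,-0.307,0],[1,-0.002,-0.073,-0.315,0],[1,-0.001,-0.046,-0.32,0],[1,0,0,0,0],[1,0,0,0,0]]]' >/dev/null;python3 -c "from h import *;st()"; python3 -m handwheel '[[[0.3,0,0,0,0],[-0.3,0,0,0,0],[-0.6,0,0,0,0],[-0.6,0,0,0,0],[-0.6,0,0,0,0],[-0.6,0,0,0,0],[-0.6,0,0,0,0],[-0.6,0,0,0,0],[-0.6,0,0,0,0]]]'>/dev/null; python3 -c "from h import *;st();snap('scene','s7',(290,195,430,300),5)"
```

```text
t 34.6 tcp [535.2 155.4 105.8] yaw 88.64 F [-1.3  5.8  0.6] w 13.4 gf 39.5
t 35.5 tcp [535.3 154.5 105.9] yaw 88.66 F [-0.5 -0.3 -0.1] w 68.0 gf 0.0
```

View pics/s7.png

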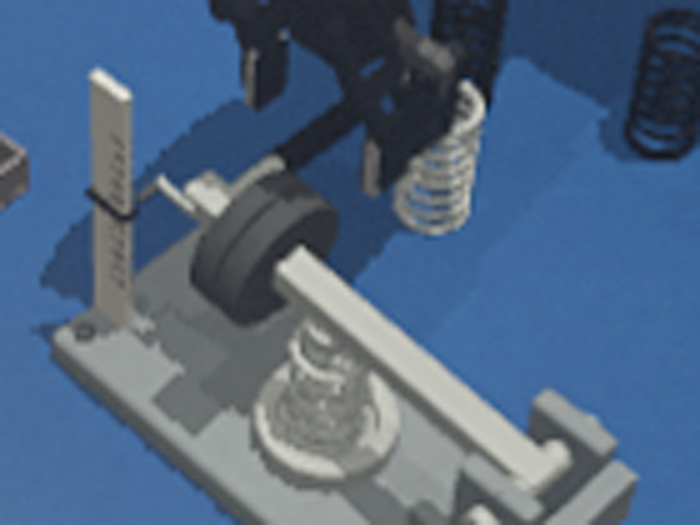

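The picture matches the first test, with the tip at (155,182) and the mark at (112,205), so spring A is **good**. Beam up again.

```bash
python3 -m handwheel '[[[-0.6,0,0.02,-0.1,0],[1,0,0,0,0],[1,0,0,0,0],[1,0,0,0,0],[1,0,0,0,0],[1,0,0,0.12,0],[1,0.001,0.046,0.32,0],[1,0.002,0.073,0.315,0],[1,0.002,0.099,0.307,0],[1,0.003,0.125,0.298,0]]]'>/dev/null
python3 -m handwheel '[[[1,0.004,0.15,0.286,0],[1,0.004,0.174,0.272,0],[1,0.005,0.196,0.257,0],[1,0.005,0.217,0.239,0],[1,0.006,0.237,0.22,0],[1,0.006,0.254,0.199,0],[1,0.007,0.27,0.176,0],[1,0.007,0.284,0.153,0],[1,0.007,0.296,0.128,0],[1,0.008,0.306,0.103,0]]]'>/dev/null; python3 -c "from h import *;st()"
```

```text
t 37.55 tcp [539.2 290.7 273.3] yaw 88.58 F [-1.  -7.6 11. ] w 13.2 gf 42.2
```

```bash
python3 -m handwheel '[[[1,0.008,0.314,0.076,0],[1,0.008,0.319,0.049,0],[1,0.008,0.322,0.022,0],[1,0.008,0.323,-0.005,0],[1,0.008,0.321,-0.033,0],[1,0.006,0.24,-0.05,0],[1,0,0,0,0]]]'>/dev/null;python3 -c "from h import *;st()"; python3 -m handwheel '[[[-1,0,0,0,0],[-1,0,0,0,0],[-1,0,0,0,0],[-1,0,0,0.5,0],[-1,0,0,0.8,0],[-1,0,0,0,0]]]'>/dev/null;python3 -c "from h import *;st()"
```

```text
t 38.25 tcp [541.4 385.4 274. ] yaw 88.71 F [3.6 1.4 4.8] w 13.6 gf 44.5
t 38.85 tcp [541.6 383.9 344.2] yaw 88.65 F [ 0.3  0.5 -0.3] w 84.9 gf 0.0
```

```bash
python3 -m handwheel '[[[-1,0.34,-0.78,0,0],[-1,0.34,-0.78,0,0],[-1,0.34,-0.78,0,0],[-1,0.30,-0.78,0,0],[-1,0,0,-0.5,0],[-1,0,0,-0.9,0],[-1,0,0,-0.9,0],[-1,0,0,-0.9,0],[-1,0,0,-0.9,0],[-1,0,0,-0.9,0]]]' 30 >/dev/null; python3 -m handwheel '[[[-1,0,0,-0.3,0],[-1,0,0,0,0],[-1,0,0,0,0]]]' >/dev/null;python3 -c "from h import *;st()"
```

```text
t 40.15 tcp [608.1 228.   75.7] yaw 88.65 F [ 0.5 -0.2  1.6] w 85.0 gf 0.0
```

```bash
python3 -m handwheel '[[[-1,-0.02,0,-0.25,0],[-1,0,0,0,0],[1,0,0,0,0],[1,0,0,0,0],[1,0,0,0,0],[1,0,0,0,0],[1,0,0,0,0]]]' 30 >/dev/null;python3 -c "from h import *;st()"; python3 -m handwheel '[[[1,0,0,0.4,0],[1,0,0,0.8,0],[1,0,0,0.9,0],[1,0,0,0.1,0],[1,-0.4,-0.2,0,-0.6],[1,-0.4,-0.55,0,-0.6],[1,-0.3,-0.65,0,-0.6],[1,-0.2,-0.7,0,-0.6],[1,-0.16,-0.7,0,-0.6]]]' >/dev/null
python3 -m handwheel '[[[1,-0.14,-0.7,0,-0.6],[1,-0.14,-0.7,0,-0.6],[1,-0.14,-0.7,0,-0.6],[1,-0.14,-0.7,0,-0.6],[1,-0.14,-0.7,0,-0.6],[1,-0.14,-0.7,0,-0.6],[1,-0.14,-0.7,0,-0.6],[1,-0.14,-0.7,0,-0.7],[1,-0.14,-0.7,0,-0.7],[1,-0.14,-0.7,0,-0.7]]]' >/dev/null
python3 -m handwheel '[[[1,-0.01,-0.37,0,-0.7],[1,0,0,0,-0.7],[1,0,0,0,-0.7],[1,0,0,0,-0.1],[1,0,0,0,0],[1,0,0,0,0]]]' >/dev/null;python3 -c "from h import *;st()"
```

```text
t 40.85 tcp [606.2 227.8  61.4] yaw 88.66 F [-0.7  1.1  1.6] w 38.8 gf 32.3
t 43.35 tcp [ 462.5 -280.5  170.8] yaw -3.22 F [ 0.6  0.  -1.8] w 39.1 gf 32.0
```

```bash
python3 -m handwheel '[[[1,0.02,0,0,0.69],[1,0,0,-0.6,0],[1,0,0,-0.7,0],[1,0,0,-0.6,0],[1,0,0,-0.25,0],[1,0,0,0,0],[1,0,0,0,0]]]' >/dev/null;python3 -c "from h import *;st()"; python3 -m handwheel '[[[1,0,0,-0.1,0],[1,0,0,0,0],[1,0,0,0,0]]]'>/dev/null;python3 -c "from h import *;st()"; python3 -m handwheel '[[[1,0,0,-0.06,0],[1,0,0,0,0]]]'>/dev/null;python3 -c "from h import *;st()"
```

```text
t 44.05 tcp [ 464.1 -281.2   64.7] yaw 2.21 F [ 1.  -0.  -0.8] w 38.7 gf 32.1
t 44.35 tcp [ 463.6 -280.9   59. ] yaw 2.18 F [-0.  -0.1 -0.8] w 39.3 gf 32.1
t 44.55 tcp [ 463.4 -280.6   55.3] yaw 2.18 F [-0.1 -0.1 -1.7] w 39.3 gf 32.1
```

```bash
for i in 1 2; do python3 -m handwheel '[[[1,0,0,-0.07,0],[1,0,0,0,0]]]'>/dev/null;python3 -c "from h import *;st()";done;  python3 -m handwheel '[[[1,0,0,-0.05,0],[1,0,0,0,0]]]'>/dev/null;python3 -c "from h import *;st()"
```

```text
t 44.75 tcp [ 463.3 -280.6   51.5] yaw 2.18 F [ 0.3 -0.2 -1. ] w 39.1 gf 32.1
t 44.95 tcp [ 463.3 -280.6   48. ] yaw 2.18 F [ 0.5  0.2 -1.6] w 38.9 gf 32.1
t 45.15 tcp [ 463.4 -280.6   45.7] yaw 2.18 F [-0.4  1.1 -1.2] w 39.3 gf 32.1
```

It went in freely. I'll release, recheck spring B and approach it.

```bash
python3 -m handwheel '[[[1,0,0,-0.03,0],[1,0,0,0,0],[-1,0,0,0,0],[-1,0,0,0,0],[-1,0,0,0,0],[-1,0,0,0.4,0],[-1,0,0,0.8,0],[-1,0,0,0.8,0],[-1,0,0,0.7,0],[-1,0,0,0,0]]]' 30 >/dev/null;python3 -c "
from h import *
st();c=snap('top','t3');moved(c,[(448.7,162)])
u,v=w2px(c,[448.7,162,80])[0].astype(int)
im=c['img'];a=load('top0')['img']
T=a[v-12:v+13,u-12:u+13];r=cv2.matchTemplate(im[v-45:v+46,u-45:u+46],T,cv2.TM_CCOEFF_NORMED);print(cv2.minMaxLoc(r),'expect 33,33')"
python3 -m handwheel '[[[-1,-0.021,0.632,0,0.771],[-1,-0.021,0.632,0,0.771],[-1,-0.021,0.632,0,0.771],[-1,-0.021,0.632,0,0.771],[-1,-0.021,0.632,0,0.771],[-1,-0.021,0.632,0,0.771],[-1,-0.021,0.632,0,0.771]]]' >/dev/null
python3 -m handwheel '[[[-1,-0.021,0.632,0,0.771],[-1,-0.021,0.632,0,0.771],[-1,-0.021,0.632,0,0.771],[-1,-0.021,0.632,0,0.771],[-1,-0.021,0.632,0,0.771],[-1,-0.021,0.632,0,0.771],[-1,-0.021,0.632,0,0.771],[-1,0,0,0,0],[-1,0,0,0,0]]]' >/dev/null
python3 -c "
from h import *
st()"
```

```text
t 46.15 tcp [ 465.  -282.   184.3] yaw 2.19 F [-0.4 -0.4 -0.7] w 85.0 gf 0.0
(448.7, 162) patch diff 5.2
(-0.3158438801765442, 0.9995901584625244, (54, 62), (33, 33)) expect 33,33
t 47.8 tcp [448.3 161.8 178.4] yaw 88.54 F [-0.1  0.   0. ] w 85.3 gf 0.0
```

```bash
python3 -m handwheel '[[[-1,0,0,-0.6,0],[-1,0,0,-0.7,0],[-1,0,0,-0.7,0],[-1,0,0,-0.7,0],[-1,0,0,-0.24,0],[-1,0,0,0,0],[-1,0,0,0,0]]]' 30 >/dev/null;python3 -c "from h import *;st()"; python3 -m handwheel '[[[1,0,0,0,0],[1,0,0,0,0],[1,0,0,0,0],[1,0,0,0,0],[1,0,0,0.5,0],[1,0,0,0.8,0],[1,0,0,0.9,0],[1,0,0,0,0],[1,0,0,0,0]]]' >/dev/null;python3 -c "from h import *;st()"
```

```text
t 48.5 tcp [449.6 161.4  33.6] yaw 88.48 F [0.6 0.1 1.2] w 85.0 gf 0.0
t 49.4 tcp [448.8 161.7 142.7] yaw 88.53 F [-0.6  0.2 -2. ] w 39.2 gf 32.1
```

```bash
python3 -m handwheel '[[[1,0.1,0.6,0,0],[1,0.5,0.5,0,0],[1,0.8,0.22,0,0],[1,0.8,0,0,0],[1,0.7,0,0,0],[1,0.29,0,0,0],[1,0,0,0,0],[1,0,0,0,0]]]' >/dev/null;python3 -c "from h import *;st()"
```

```text
t 50.2 tcp [607.2 227.6 140.6] yaw 88.53 F [-1.  -0.2 -0.9] w 38.7 gf 32.2
```

```bash
python3 -m handwheel '[[[1,0,0,-0.4,0],[1,0,0,-0.5,0],[1,0,0,-0.4,0],[1,0,0,-0.1,0],[1,0,0,0,0]]]' >/dev/null;python3 -c "from h import *;st()"; python3 -m handwheel '[[[1,0,0,-0.1,0],[1,0,0,0,0]]]'>/dev/null; python3 -c "from h import *;st()";python3 -m handwheel '[[[1,0,0,-0.05,0],[1,0,0,0,0]]]'>/dev/null; python3 -c "from h import *;st()"
```

```text
t 50.7 tcp [607.4 227.8  72.1] yaw 88.55 F [ 0.1 -0.6 -1.2] w 38.9 gf 32.2
t 50.9 tcp [608.3 227.8  67.9] yaw 88.53 F [-0.5  1.1 -1.1] w 39.0 gf 32.2
t 51.1 tcp [608.3 227.7  65. ] yaw 88.53 F [-1.2 -0.9 -1.1] w 39.2 gf 32.2
```

```bash
python3 -m handwheel '[[[1,0,0,-0.03,0],[1,0,0,0,0]]]'>/dev/null; python3 -c "from h import *;st()"; python3 -m handwheel '[[[-0.3,0,0,0,0],[-1,0,0,0,0],[-1,0,0,0,0],[-1,0,0,0.4,0],[-1,0,0,0.9,0],[-1,0,0,0.9,0],[-1,0,0,0.9,0],[-1,0,0,0.9,0],[-1,0,0,0.9,0],[-1,0,0,0.4,0]]]'>/dev/null;python3 -m handwheel '[[[-1,-0.35,0.75,0,0],[-1,-0.35,0.83,0,0],[-1,-0.35,0.83,0,0],[-1,-0.29,0.76,0,0],[-1,0,0,-0.4,0],[-1,0,0,-0.6,0],[-1,0,0,0,0],[-1,0,0,0,0]]]'>/dev/null; python3 -c "
from h import *
st();p=load('scene')['img'];c=snap('scene','s8')
a=cv2.resize(cv2.imread('pics/s6.png'),(140,105),interpolation=cv2.INTER_AREA); b=c['img'][195:300,290:430]
d=np.abs(a.astype(int)-b).max(2); print('cup area diff vs A-in-cup',d[50:100,45:85].mean(), d[50:100,45:85].max())"
```

```text
t 51.3 tcp [608.2 227.7  63.4] yaw 88.53 F [-0.5  0.1 -0.3] w 39.1 gf 32.2
t 53.1 tcp [541.4 386.1 279.3] yaw 88.51 F [-0.2  0.1  1.3] w 84.8 gf 0.0
cup area diff vs A-in-cup 6.9915 62
```

```bash
python3 -m handwheel '[[[-1,0,0.01,-0.13,0],[1,0,0,0,0],[1,0,0,0,0],[1,0,0,0,0],[1,0,0,0,0],[1,0,0,0,0]]]' 40; python3 -m handwheel '[[[1,-0.008,-0.317,0.06,0],[1,-0.008,-0.321,0.033,0],[1,-0.008,-0.323,0.005,0],[1,-0.008,-0.322,-0.022,0],[1,-0.008,-0.319,-0.049,0],[1,-0.008,-0.314,-0.076,0],[1,-0.008,-0.306,-0.103,0],[1,-0.007,-0.296,-0.128,0],[1,-0.007,-0.284,-0.153,0],[1,-0.007,-0.27,-0.176,0]]]' >/dev/null; python3 -m handwheel '[[[1,-0.006,-0.254,-0.199,0],[1,-0.006,-0.237,-0.22,0],[1,-0.005,-0.217,-0.239,0],[1,-0.005,-0.196,-0.257,0],[1,-0.004,-0.174,-0.272,0]]]' > /dev/null; python3 -c "from h import *;st()"
```

```text
time_s: 53.75
eef_pos: [541.3, 386.8, 272.3]
ee_rot: [0.0, 0.013, 1.0, 0.0]
force: [-0.3, 0.0, 1.3]
grip_width: 0.165
grip_force: 38.9
t 55.25 tcp [536.  178.4 181.5] yaw 88.5 F [ 2.6  2.8 -4.9] w 13.7 gf 39.7
```

```bash
python3 -m handwheel '[[[1,-0.004,-0.15,-0.286,0],[1,-0.003,-0.125,-0.298,0],[1,-0.002,-0.099,-0.307,0],[1,-0.002,-0.073,-0.315,0],[1,-0.001,-0.046,-0.32,0],[1,0,0,0,0],[1,0,0,0,0]]]' >/dev/null;python3 -c "from h import *;st()"; python3 -m handwheel '[[[0.3,0,0,0,0],[-0.3,0,0,0,0],[-0.6,0,0,0,0],[-0.6,0,0,0,0],[-0.6,0,0,0,0],[-0.6,0,0,0,0],[-0.6,0,0,0,0],[-0.6,0,0,0,0],[-0.6,0,0,0,0]]]'>/dev/null; python3 -c "from h import *;st();snap('scene','s9',(290,195,430,300),5)"
```

```text
t 55.95 tcp [535.4 155.4 105.4] yaw 88.51 F [ 1.2  4.8 -3.2] w 13.5 gf 39.5
t 56.85 tcp [535.5 154.6 105.9] yaw 88.53 F [-0.2  0.4  1.2] w 67.9 gf 0.0
```

View pics/s9.png

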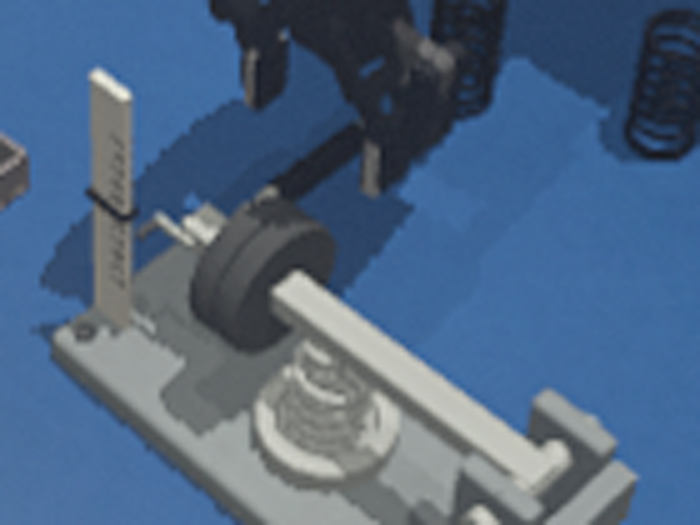

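The tip sits at (153,220), about 38 px lower than before and below the mark bar at (112,205). The beam and discs are lower too, so spring B is **weak** and goes to scrap. I'll lift the beam, whose bar is about 27 mm lower this time.

```bash
python3 -m handwheel '[[[-0.6,0,0.02,-0.3,0],[-0.6,0,0,-0.3,0],[-0.6,0,0,0,0],[1,0,0,0,0],[1,0,0,0,0],[1,0,0,0,0],[1,0,0,0,0],[1,0,0,0.32,0],[1,0,0,0.33,0]]]'>/dev/null;python3 -c "from h import *;st()"
python3 -m handwheel '[[[1,0.001,0.046,0.32,0],[1,0.002,0.073,0.315,0],[1,0.002,0.099,0.307,0],[1,0.003,0.125,0.298,0]]]' >/dev/null
python3 -m handwheel '[[[1,0.004,0.15,0.286,0],[1,0.004,0.174,0.272,0],[1,0.005,0.196,0.257,0],[1,0.005,0.217,0.239,0],[1,0.006,0.237,0.22,0],[1,0.006,0.254,0.199,0],[1,0.007,0.27,0.176,0],[1,0.007,0.284,0.153,0],[1,0.007,0.296,0.128,0],[1,0.008,0.306,0.103,0]]]'>/dev/null; python3 -c "from h import *;st()"
```

```text
t 57.8 tcp [535.7 156.3 108.4] yaw 88.51 F [ 5.4 14.9 -8.3] w 13.8 gf 39.9
t 59.2 tcp [539.3 291.  273.9] yaw 88.46 F [-0.  -6.3  5.3] w 13.5 gf 41.8
```

```bash
python3 -m handwheel '[[[1,0.008,0.314,0.076,0],[1,0.008,0.319,0.049,0],[1,0.008,0.322,0.022,0],[1,0.008,0.323,-0.005,0],[1,0.008,0.321,-0.033,0],[1,0.006,0.24,-0.05,0],[1,0,0,0,0]]]'>/dev/null;python3 -c "from h import *;st()"; python3 -m handwheel '[[[-1,0,0,0,0],[-1,0,0,0,0],[-1,0,0,0,0],[-1,0,0,0.5,0],[-1,0,0,0.8,0],[-1,0,0,0,0]]]'>/dev/null;python3 -c "from h import *;st()"
```

```text
t 59.9 tcp [541.7 385.3 276. ] yaw 88.59 F [3.3 2.  5.7] w 13.6 gf 43.2
t 60.5 tcp [541.8 384.  345.7] yaw 88.52 F [-0.4  0.2  0.2] w 85.1 gf 0.0
```

```bash
python3 -m handwheel '[[[-1,0.34,-0.78,0,0],[-1,0.34,-0.78,0,0],[-1,0.34,-0.78,0,0],[-1,0.30,-0.78,0,0],[-1,0,0,-0.5,0],[-1,0,0,-0.9,0],[-1,0,0,-0.9,0],[-1,0,0,-0.9,0],[-1,0,0,-0.9,0],[-1,0,0,-0.9,0]]]' 30 >/dev/null; python3 -m handwheel '[[[-1,0,0,-0.4,0],[-1,0,0,-0.15,0],[-1,0,0,0,0],[-1,0,0,0,0]]]' >/dev/null;python3 -c "from h import *;st()"; python3 -m handwheel '[[[1,0,0,0,0],[1,0,0,0,0],[1,0,0,0,0],[1,0,0,0,0],[1,0,0,0.4,0],[1,0,0,0.9,0],[1,0,0,0.9,0],[1,0,0,0.9,0],[1,0,0,0.9,0],[1,0,0,0,0]]]'>/dev/null;python3 -c "from h import *;st()"
```

```text
t 61.9 tcp [607.9 227.9  64. ] yaw 88.52 F [0.2 0.3 0.8] w 85.2 gf 0.0
t 62.9 tcp [608.7 228.2 269.6] yaw 88.54 F [ 0.7  0.7 -0.9] w 38.9 gf 32.1
```

```bash
python3 -m handwheel '[[[1,0.1,-0.7,0,0],[1,0.13,-0.8,0,0],[1,0.13,-0.8,0,0],[1,0.13,-0.8,0,0],[1,0.13,-0.8,0,0],[1,0.13,-0.8,0,0],[1,0.13,-0.8,0,0],[1,0,-0.14,0,0],[1,0,0,0,0]]]'>/dev/null;python3 -c "from h import *;st()"; python3 -m handwheel '[[[1,0,0,-0.5,0],[1,0,0,-0.9,0],[1,0,0,-0.9,0],[1,0,0,-0.9,0],[1,0,0,-0.8,0],[1,0,0,-0.3,0],[1,0,0,0,0],[1,0,0,0,0]]]'>/dev/null;python3 -c "from h import *;st()"
```

```text
t 63.8 tcp [651.  -55.3 261.4] yaw 88.41 F [-0.2  0.7 -0.8] w 39.0 gf 32.0
t 64.6 tcp [652.3 -53.8  49.6] yaw 88.57 F [-0.1  0.5 -0.2] w 39.2 gf 32.0
```

```bash
python3 -m handwheel '[[[1,0,0,-0.1,0],[1,0,0,-0.08,0],[1,0,0,0,0]]]'>/dev/null;python3 -c "from h import *;st()"; python3 -m handwheel '[[[1,0,0,-0.04,0],[1,0,0,0,0]]]'>/dev/null;python3 -c "from h import *;st()"; python3 -m handwheel '[[[0.1,0,0,0,0],[-0.5,0,0,0,0],[-0.5,0,0,0,0],[-0.5,0,0,0.3,0],[-0.5,0,0,0.8,0],[-1,0,0,0.8,0],[-1,0,0,0.8,0],[-1,0,0,0,0]]]'>/dev/null;python3 -c "from h import *;st()"
```

```text
t 64.9 tcp [651.2 -54.1  38.6] yaw 88.53 F [-0.3  0.4 -1.3] w 39.2 gf 32.0
t 65.1 tcp [651.4 -54.3  36.8] yaw 88.52 F [ 1.  -0.2  0.2] w 38.8 gf 32.2
t 65.9 tcp [653.4 -54.6 179.2] yaw 88.54 F [0.6 0.5 1.6] w 85.2 gf 0.0
```

```bash
python3 -m handwheel '[[[-1,-0.149,-0.071,0,-0.83],[-1,-0.149,-0.071,0,-0.83],[-1,-0.149,-0.071,0,-0.83],[-1,-0.149,-0.071,0,-0.83],[-1,-0.149,-0.071,0,-0.83],[-1,-0.149,-0.071,0,-0.83],[-1,-0.149,-0.071,0,-0.83]]]' 40 >/dev/null;python3 -m handwheel '[[[-0.5,-0.149,-0.071,0,-0.83],[-0.5,-0.149,-0.071,0,-0.83],[-0.5,-0.149,-0.071,0,-0.83],[-0.5,-0.149,-0.071,0,-0.83],[-0.5,-0.149,-0.071,0,-0.83],[-0.5,-0.149,-0.071,0,-0.83],[-0.5,0,0,0,0],[-0.5,0,0,0,0]]]'>/dev/null;python3 -c "
from h import *
st();c=snap('top','t4');im=c['img'][130:270,200:480]; cv2.imwrite('pics/t4c.png',cv2.resize(im,None,fx=2.8,fy=2.8,interpolation=cv2.INTER_CUBIC))"
```

```text
t 67.4 tcp [ 554.5 -100.3  171.9] yaw 2.37 F [ 0.2  0.  -0.4] w 63.8 gf 0.0
```

```bash
python3 -m handwheel '[[[-0.5,0.04,0,-0.6,0],[-0.5,0,0,-0.7,0],[-0.5,0,0,-0.7,0],[-0.5,0,0,-0.4,0],[-0.5,0,0,0,0],[1,0,0,0,0],[1,0,0,0,0],[1,0,0,0,0],[1,0,0,0,0]]]' 40;python3 -c "from h import *;st()"
```

```text
time_s: 68.35
eef_pos: [555.7, -100.5, 52.7]
ee_rot: [-0.0, 0.693, 0.721, -0.001]
force: [-8.7, -0.3, 6.5]
grip_width: 0.159
grip_force: 38.9
t 68.35 tcp [ 555.7 -100.5   52.7] yaw 2.26 F [-8.7 -0.3  6.5] w 13.5 gf 38.9
```

```bash
python3 -m handwheel '[[[1,-0.09,-0.004,0.229,0],[1,-0.132,-0.006,0.208,0],[1,-0.169,-0.007,0.18,0],[1,-0.2,-0.008,0.144,0],[1,-0.224,-0.009,0.104,0],[1,-0.239,-0.01,0.06,0],[1,-0.246,-0.01,0.014,0],[1,-0.244,-0.01,-0.033,0]]]'>/dev/null;python3 -c "from h import *;st()"; python3 -m handwheel '[[[1,-0.234,-0.009,-0.079,0],[1,-0.16,-0.007,-0.09,0],[1,0,0,0,0]]]'>/dev/null;python3 -c "from h import *;st()"
```

```text
t 69.15 tcp [ 481.4 -104.3  100.3] yaw 2.22 F [ 7.1 -2.4 -3. ] w 13.5 gf 41.8
t 69.45 tcp [ 459.3 -105.1   90. ] yaw 2.21 F [-2.3 -3.6  6.7] w 13.4 gf 44.4
```

```bash
python3 -m handwheel '[[[1,-0.04,0,-0.04,0],[1,0,0,0,0]]]'>/dev/null;python3 -c "from h import *;st()"; python3 -m handwheel '[[[-1,0,0,0,0],[-1,0,0,0,0],[-1,0,0,0,0],[-1,0,0,0.4,0],[-1,0,0,0.8,0],[-1,0,0,0.8,0],[-1,-0.5,0.5,0.5,0],[-1,-0.5,0.8,0,0],[-1,-0.5,0.8,0,0],[-1,-0.5,0.5,0,0]]]'>/dev/null;python3 -m handwheel '[[[-1,-0.5,0.5,0,0],[-1,0,0,0,0],[-1,0,0,0,0],[-1,0,0,0,0]]]'>/dev/null;python3 -c "
from h import *
st();c=snap('top','t5');im=c['img'][130:300,110:520]; a=cv2.resize(im,None,fx=1.9,fy=1.9,interpolation=cv2.INTER_CUBIC)
d=snap('scene','s10');b=cv2.resize(d['img'][100:300,210:430],None,fx=1.6,fy=1.6,interpolation=cv2.INTER_CUBIC)[:270]
e=cv2.resize(d['img'][110:185,215:345],None,fx=3.1,fy=3.1,interpolation=cv2.INTER_CUBIC)
o=np.zeros((600,800,3),np.uint8);o[:a.shape[0],:a.shape[1]]=a;o[325:325+b.shape[0],:b.shape[1]]=b;o[325:325+e.shape[0],360:360+e.shape[1]]=e;cv2.imwrite('pics/fin.png',o)"
```

```text
t 69.65 tcp [ 457.3 -105.1   88.3] yaw 2.24 F [-7.6 -4.2 12. ] w 13.4 gf 45.3
t 71.05 tcp [333.   50.3 211.4] yaw 2.18 F [-0.3 -0.3  0.5] w 84.8 gf 0.0
```

View pics/fin.png

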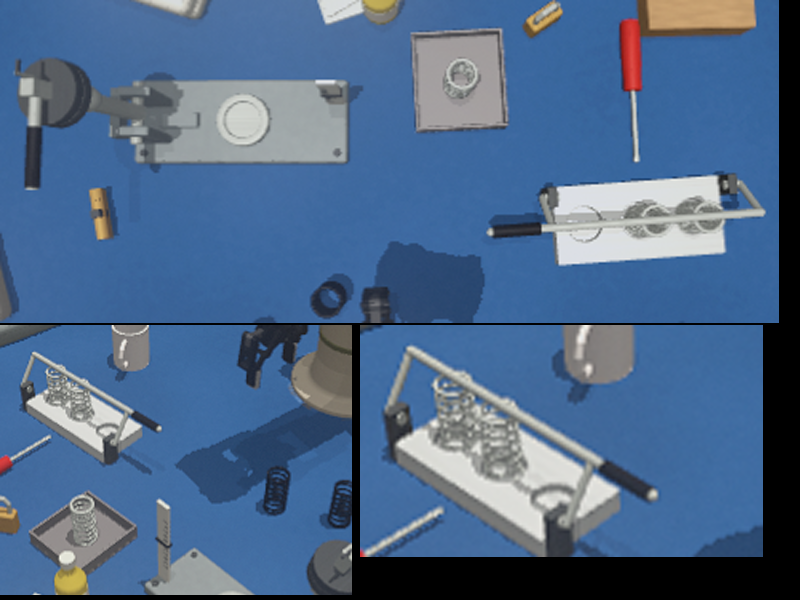

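The two good springs stand in pockets 2 and 3 under the bar, and the weak one stands in the tray at (461,75). The cup is empty at (243,120), the beam is at its stop, and the clamp grip end at (490,232) matches its initial shut position. Handing in.

```bash
python3 -c "from rig import ctrl; print(ctrl.finish_job())"
```

```text
the job is handed in; nothing more can be done
None
```

I tested all three springs, stood the two good ones in rack pockets 2 and 3, put the weak one in the scrap tray, left the clamp shut, the cup empty and the beam at its open stop, and handed the job in; no verdict was returned.

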